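# Load the last plate and hold the recessed reset button

### The job

Take the metal plate out of its single-slot caddy and stand it on edge, fully down, in the one empty slot of the three-slot rack. Then take the stylus from its stand, reach its pin through the small round hole in the top of the control box and press the recessed reset button fully down; finish while still gripping the stylus and holding the button down. Leave the button in the square hole unpressed, the two other plates in their slots, and the loose things round about where they are.

Things in the scene. Friction and masses are not known exactly. Their poses are not given: they have to be found in the camera images.
- plate_new: the plate to load: bare aluminium, 70 wide (its x) x 6 thick (its y) x 80 high (its z), about 90 g, rounded edges. Origin at the middle of its lower edge, z up along the plate. It starts upright in the slot of the caddy. Lengths in mm
- caddy: fixed grey plastic cradle, 104 (x) x 50 (y) x 38 high, with a single slot along its x, built like the rack's slots. Origin under its centre; the plate's lower edge stands on its floor, 8 above the worktop. Lengths in mm
- rack: fixed grey plastic rack, 104 (x) x 150 (y) x 38 high, three slots along its x side by side at y = -45, 0 and +45. Each slot is 10 wide between two rows of teeth, which stand from the 8 high floor up to 38, at x = -33 to -19 and +19 to +33; low end stops (top at 18 high) with inner faces at x = -41 and +41. Origin under its centre. Lengths in mm
- seat: black rubber pad 30 (x) x 8 (y) x 3 high, fixed on the floor of the one empty slot, at its middle; the plate's lower edge is to stand on it, so the plate's origin ends 3 above this body's origin. Origin at the centre of the pad's underside (8 above the worktop), x along the slot. Lengths in mm
- plate_a: an identical plate already standing in another slot of the rack; stays there. Same size and origin as plate_new. Lengths in mm
- plate_b: an identical plate already standing in another slot of the rack; stays there. Same size and origin as plate_new. Lengths in mm
- stylus: steel pin, 6 diameter and 50 long, below a steel collar of 20 diameter (50 to 54 above the tip) and a square black handle 14 x 14 x 60 (54 to 114 above the tip, sides along the body's x and y); 50 g. Origin at the centre of the pin's tip, z up along the handle. It starts upright in the stand, collar resting on the stand's top, tip 5 above the worktop. Lengths in mm
- stand: fixed black block 46 x 46 on a foot 66 x 66, 55 high in all, with a vertical hole of 10 diameter in its middle for the stylus. Origin under its centre. Lengths in mm
- control_box: fixed grey painted box, 80 (x) x 120 (y) x 60 high, with a small dark display on its front (-x) side. In its flat top are a round hole of 15 diameter and a square hole of 19 width, at x = 6, y = +30 and at x = 6, y = -30, each with a white button whose face lies 20 below the top. Origin under its centre. Lengths in mm
- reset_hole (a point): centre of the mouth of the round hole in the box's top, 60 above the worktop; the reset button's face lies 20 straight below it. Lengths in mm
- square_hole (a point): centre of the mouth of the square hole in the box's top; the button in it is not to be pressed. Lengths in mm
- reset_button (a joint): travel of the button in the round hole, m: 0 up, 0.005 fully down; spring, 2 N to start and 6 N fully down, then a hard stop
- erase_button (a joint): travel of the button in the square hole, m: 0 up; must stay up
- marker_pen: bystander: marker pen lying on the worktop, 13 x 136 x 14. Lengths in mm
- tape: bystander: roll of label tape lying flat, 60 diameter, 19 high. Lengths in mm
- capped_bottle: bystander: small glass bottle with a black cap, 33 diameter, 79 high. Lengths in mm
- rod: bystander: thin glass stirring rod lying on the worktop, 8 x 156 x 8. Lengths in mm

How it is judged:
On the way, in this order (a step that is already met when the one before it is completed fails the run):
1. the plate stands fully down in the rack's empty slot and has been let go (x of plate_new in the frame of seat between -0.008 and 0.008 m and y of plate_new in the frame of seat between -0.004 and 0.004 m and z of plate_new in the frame of seat below 0.006 m and angle between plate_new's own z axis and vertical below 0.2 rad and angle between the x axis of plate_new and the x axis of rack, either way round below 0.15 rad and contact force between the fingers and plate_new below 0.1 N and linear speed of plate_new below 0.02 m/s), for 0.2 s.
2. the stylus has been drawn out of its stand (height (world z) of stylus above 0.058 m and contact force between the fingers and stylus above 1 N), for 0.1 s.
At the end, for the whole second after the job is handed in: The gripped stylus, upright in the round hole, holds the reset button at least 4 mm down with over 2 N; the other button is up; plate_new stands released on the pad in the rack: 8 mm along, 4 mm across the slot, lower edge within 3 mm of the pad, tilt under 0.2 rad, along the slot to 0.15 rad (all of step 1 and value of joint reset_button above 0.004 m and value of joint erase_button below 0.002 m and contact force between stylus and reset_button above 2 N and contact force between the fingers and stylus above 1 N and horizontal distance between stylus and reset_hole below 0.007 m and angle between stylus's own z axis and vertical below 0.2 rad); the arm keeps its last pose, push and grip.
It fails at once if the button in the square hole is pressed (value of joint erase_button above 0.002 m).
It fails at once if a plate already in the rack is disturbed (2 cm) (distance of any of plate_a, plate_b from where it was at the start of the episode above 0.02 m).
It fails at once if a bystander is shoved by more than 3 cm (distance of any of marker_pen, tape, capped_bottle, rod from where it was at the start of the episode above 0.03 m).
It also fails if it takes over 56 s, if anything falls off the work surface, if the arm or the gripper's body presses on something with over 40 N, if the wrist force passes 120 N, or if a joint passes its speed limit or range.

### The arm

A 7-joint arm with a two-finger parallel gripper is mounted at the origin on a cart in front of the work surface, level with it; the furniture and walls round the work are solid. World frame = base frame: x ahead of the robot, y to its left, z up, the work surface at z = 0. Lengths are in m, angles in rad, forces in N, time in s.
With the tool pointing down it reaches from about 0.4 to 0.875 m from the base axis. Payload 19.3 kg.
Tool frame: the origin (TCP) lies on the centre line of the jaws, within the pads' length; the fingertips stand 8 mm ahead of it and the grasp point (between the pads) lies 11 mm behind it; z points along the fingers, y is the line along which they close (so a half turn about z gives the same grasp; the last joint's range is limited). The gripper opens to 85 mm and grips with 20 to 120 N. Pads are 22 mm wide; open, the fingers measure 114 mm over their backs; the gripper's body (76 mm by 85 mm) begins 54 mm behind the grasp point. The pads swing forward as they close: fully open they stand 13 mm farther back than shut.
Start: joints at [1.112, 0.521, -0.036, 1.599, 0.021, 1.021, -0.113], TCP at [0.237, -0.578, 0.203] pointing down, gripper open.
Joint ranges: [-2.91, 2.91], [-0.3, 2.13], [-1.5, 1.42], [0.17, 2.43], [-1.26, 4.41], [0.16, 1.93], [-2.52, 2.52]. Speed limits (rad/s): [1.89, 1.89, 2.39, 2.39, 3.01, 3.01, 3.01].

### API

Orientations are given as [roll, pitch, yaw] about the fixed x, y, z axes, in that order (R = Rz(yaw) Ry(pitch) Rx(roll)).
In Python, from workcell import status, grab_frame, camera_params, bot, search_frame, silhouettes gives the robot as it stands.
- The arm moves only by the shell command python3 -m creep 'ROWS' [FORCE]. ROWS is JSON, a list of rows, each a list of 5 numbers: the shift along the tool's x, y, z in units of 60 mm (1.0 is 60 mm), then the turn about the tool's z in units of 8 degrees (1.0 is 8 degrees), then the opening, from 0 (shut) to 1 (fully open). In form: [[x, y, z, twist, hand], ...]. A call has 1 to 5 rows; each row is the pose to reach, as a shift and turn from the pose commanded when the call began, along the tool's axes at that moment; what a row does not reach only later rows make up. A row lasts 1/8 s, in which the tool goes at most 62.5 mm and 10.7 degrees, less where a joint would pass 70% of its speed; a pose out of reach is approached as far as the arm can. A call with a gripper value outside its range is refused whole. The fingers move at their own pace and stop on an object; FORCE is the grip in N (left out, the last holds). Time passes only in rows, so rows that repeat a pose let the fingers close. It gives the time, the measured TCP pose, the force, the opening and the grip force at its end, in the units of the state.
- status.observe(): the state, without advancing time (a new reading comes with each control period).
- grab_frame(name): name is "scene" or "top" or "wrist"; returns the picture (384x512x3 uint8, blue, green, red); there is no depth.
- camera_params(name): a dict with "K" (3x3 intrinsics, pixels), "rvec" (rotation vector, rad) and "tvec" (3), from world to camera coordinates, as OpenCV has them; the wrist camera has in their place "tool_from_camera" (4x4, takes a point from camera to tool coordinates, whose origin is the TCP and whose axes are the flange's). Camera axes: x right, y down, z forward; pixel columns grow to the right and rows downward; lengths in m; the calibration is good to about 2 mm. A picture is of the moment at which its call begins: read the wrist's pose just before it. camera_params takes no time and is no camera call.
- bot.job_done(): hands the job in; it is judged then, once.
Trained networks look in the newest picture that a camera, given by its name, has taken for a name from the list of things; names that differ only in an ending like _2 or _b are one class to them, and where a whole thing is asked for, a point or a joint stands for the part that bears it (a point fixed in the world has none). Each returns a list of dicts, best first, with "p" (0 to 1); they miss things now and then, are a little off and sometimes report something else, mostly with a low value. They report only what shows in the picture. A call takes as long as a camera call.
- search_frame(camera, name): "extent" ([left, top, right, bottom] as shares, 0 to 1, of the picture: columns of its width, rows of its height, round what is visible of it).
- silhouettes(camera, name): "mask" (384x512 bool, what is visible of it) and "extent" ([left, top, right, bottom] as shares, 0 to 1, of the picture: columns of its width, rows of its height, round what is visible of it).
The state is a dict: "clock": time; "qpos": joint angles; "qd": joint speeds; "joint_efforts": joint torques, N m; "position": TCP position; "tool_rot": TCP orientation; "force": force on the tool from outside, world axes, zero at the start; "moment": the same for the moment, N m; "grip_width": finger opening in m; "finger_force": force on a finger pad.
Only numpy, scipy, OpenCV 4.12 (cv2) and the standard library are available. Lean on these libraries where they do the work, as an engineer would, in place of code of your own. Each camera call takes 0.05 s, during which the arm holds its last target. There are 200 camera calls.

## Working session

There is one attempt and no reset: what is moved stays moved. The work goes in short steps, Python scripts to look and compute and a shell command to move; the robot and the scene stay as the last step left them, time stands still between calls to the robot, and variables do not carry over. Pictures are saved under pics/ and viewed, at most 10 in all, crops included, and the job is handed in when it is done.

```bash
mkdir -p pics; ls; cat > h.py <<'E'
import numpy as np, cv2
from workcell import status, grab_frame, camera_params, bot, search_frame, silhouettes
from scipy.spatial.transform import Rotation as R
def cam(name, st=None):
    c=camera_params(name); K=np.array(c["K"])
    if "rvec" in c:
        M=cv2.Rodrigues(np.array(c["rvec"],float))[0]; t=np.array(c["tvec"],float).ravel()
        return K,M,t
    T=np.array(c["tool_from_camera"]); st=st or status.observe()
    W=np.eye(4); W[:3,:3]=R.from_euler('xyz',st["tool_rot"]).as_matrix(); W[:3,3]=st["position"]
    C=np.linalg.inv(W@T); return K,C[:3,:3],C[:3,3]
def proj(c,P):
    K,M,t=c; q=(np.atleast_2d(P)@M.T+t)@K.T; return q[:,:2]/q[:,2:]
def ray(c,u,v,z):
    K,M,t=c; d=M.T@np.linalg.solve(K,[u,v,1.]); o=-M.T@t; return o+d*(z-o[2])/d[2]
E
python3 - <<'E'
from h import *
s=status.observe(); print({k:np.round(v,3).tolist() for k,v in s.items()})
for n in ("scene","top"):
    im=grab_frame(n); cv2.imwrite(f"pics/{n}0.png",im); c=cam(n); print(n,-c[1].T@c[2])
    for t in "plate_new caddy rack seat stylus stand control_box reset_hole marker_pen tape capped_bottle rod".split():
        try: print(t,[(round(r["p"],2),(np.array(r["extent"])*[512,384,512,384]).round().astype(int).tolist()) for r in search_frame(n,t)[:4]])
        except Exception as e: print(t,e)
a=cv2.imread("pics/top0.png"); b=cv2.imread("pics/scene0.png")
E
```

```text
pics
{'clock': 0.0, 'qpos': [1.112, 0.522, -0.036, 1.6, 0.021, 1.021, -0.113], 'qd': [-0.0, -0.001, -0.0, 0.003, 0.002, -0.001, -0.001], 'joint_efforts': [-0.001, -92.711, 1.98, -36.993, 0.018, 0.008, -0.0], 'position': [0.237, -0.578, 0.203], 'tool_rot': [-3.14, 0.0, 0.389], 'force': [-0.156, -0.45, 0.71], 'moment': [0.003, -0.007, 0.001], 'finger_force': 0.0, 'grip_width': 0.085}
scene [-0.3433899  -0.63040752  0.54831148]
plate_new [(0.94, [145, 170, 172, 204])]
caddy []
rack [(0.67, [283, 200, 361, 240])]
seat []
stylus [(0.73, [117, 151, 128, 181]), (0.19, [146, 168, 169, 206])]
stand [(0.55, [110, 175, 139, 208])]
control_box [(0.84, [194, 173, 257, 214]), (0.75, [301, 179, 320, 217]), (0.73, [331, 192, 352, 229])]
reset_hole [(0.72, [199, 169, 260, 215]), (0.33, [298, 179, 317, 221])]
marker_pen [(0.54, [205, 224, 237, 253])]
tape [(0.41, [297, 179, 320, 197])]
capped_bottle [(0.75, [235, 152, 250, 179])]
rod [(0.55, [288, 264, 357, 291])]
top [ 0.46340642 -0.03561604  1.26281503]
plate_new [(0.66, [183, 236, 191, 265]), (0.41, [344, 183, 355, 212])]
caddy [(0.85, [178, 231, 204, 270]), (0.38, [210, 189, 261, 227])]
rack [(0.62, [300, 177, 357, 220]), (0.39, [176, 228, 205, 269])]
seat []
stylus [(0.65, [136, 251, 146, 263])]
stand [(0.65, [134, 241, 161, 269]), (0.6, [210, 189, 261, 225])]
control_box [(0.87, [213, 191, 259, 224]), (0.6, [300, 178, 360, 220])]
reset_hole [(0.64, [210, 189, 260, 229])]
marker_pen [(0.71, [249, 261, 296, 278])]
tape [(0.82, [276, 137, 299, 161])]
capped_bottle [(0.53, [208, 146, 219, 162])]
rod [(0.66, [352, 253, 373, 295])]
```

```bash
python3 - <<'E'
from h import *
a=cv2.imread("pics/top0.png")[125:305,120:390]; cv2.imwrite("pics/topc.png",cv2.resize(a,(797,531),interpolation=cv2.INTER_CUBIC))
c=cam("top")
for n,(u,v,z) in dict(plate_top=(187,250,.088),caddy=(191,250.5,.02),rack=(329,199,.03),stand=(148,255,.02),sty=(141,257,.119),box=(236,207.5,.05),o=(256,192,0),px=(256,182,0),right=(266,192,0)).items(): print(n,ray(c,u,v,z).round(3))
E
```

```text
plate_top [0.453 0.137 0.088]
caddy [0.45  0.136 0.02 ]
rack [ 0.575 -0.23   0.03 ]
stand [0.442 0.249 0.02 ]
sty [0.439 0.243 0.119]
box [0.558 0.014 0.05 ]
o [ 0.602 -0.039  0.   ]
px [ 0.63 -0.04  0.  ]
right [ 0.602 -0.066  0.   ]
```

View pics/topc.png

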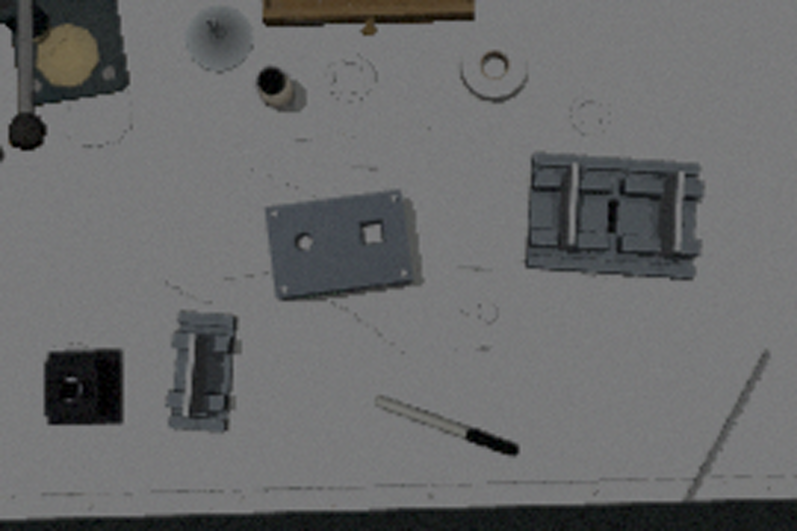

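View pics/scene0.png

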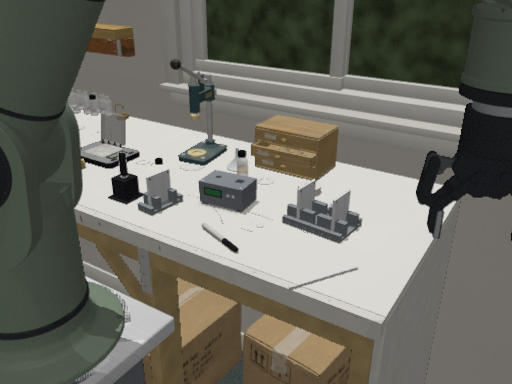

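The top view shows the caddy with its plate (crop 205,370), the stand and stylus (crop 75,385), the box with its round hole (crop 304,241) and square hole (crop 372,232), and the rack with its empty middle slot and seat (crop 613,216). The scene view agrees. I'll move over the caddy next and use the wrist camera.

```bash
cat >> h.py <<'E'
def go(x,y,z,yaw,st=None):
    st=st or status.observe(); M=R.from_euler('xyz',st["tool_rot"]).as_matrix()
    d=M.T@(np.array([x,y,z])-st["position"])/.06; t=-(np.degrees(yaw-st["tool_rot"][2]))/8
    print("units",d.round(3),"twist",round(t,3))
E
python3 - <<'E'
from h import *
print(np.array(camera_params("wrist")["tool_from_camera"]).round(3), np.array(camera_params("wrist")["K"]).round())
go(.50,-.2,.25,0); go(.44,.137,.25,0)
E
```

```text
[[ 0.001 -0.962 -0.274  0.07 ]
 [ 1.     0.001 -0.001 -0.   ]
 [ 0.001 -0.274  0.962 -0.171]
 [ 0.     0.     0.     1.   ]] [[296.   0. 259.]
 [  0. 296. 194.]
 [  0.   0.   1.]]
units [ 6.448 -4.173 -0.78 ] twist 2.784
units [ 7.652 -9.75  -0.78 ] twist 2.784
```

```bash
python3 -m creep '[[0.8,-0.5,-0.8,0.7,1],[1.6,-1,-0.8,1.4,1],[2.4,-1.6,-0.8,2.1,1],[3.2,-2.1,-0.8,2.78,1],[4,-2.6,-0.8,2.78,1]]'; python3 - <<'E'
from h import *
go(.50,-.2,.25,0); go(.45,.137,.25,0)
E
```

```text
clock: 1.92
position: [0.4008, -0.3413, 0.2515]
tool_rot: [3.141, -0.0, -0.001]
force: [-0.0, -0.3, -0.4]
grip_width: 0.0854
finger_force: 0.0
units [ 1.651 -2.357  0.025] twist -0.005
units [ 0.814 -7.973  0.022] twist -0.005
```

```bash
python3 -m creep '[[0.5,-0.9,0,0,1],[0.8,-1.9,0,0,1],[1,-2.9,0,0,1],[1,-3.9,0,0,1],[1,-4.9,0,0,1]]' | head -2; python3 -m creep '[[0,-0.9,0,0,1],[0,-1.8,0,0,1],[-0.2,-2.7,0,0,1],[-0.2,-3.07,0,0,1],[-0.2,-3.07,0,0,1]]' ; python3 - <<'E'
from h import *
st=status.observe(); im=grab_frame("wrist"); cv2.imwrite("pics/w1.png",im); c=cam("wrist",st)
for t in ("plate_new","caddy","stand","stylus"):
  for r in silhouettes("wrist",t)[:2]:
    m=r["mask"].astype(np.uint8); print(t,round(r["p"],2),(np.array(r["extent"])*[512,384,512,384]).round().tolist(), cv2.minAreaRect(cv2.findNonZero(m)))
for z in (.008,.088): print(proj(c,[[.45,.137,z],[.485,.137,z]]).round())
E
```

```text
clock: 2.55
position: [0.4595, -0.0471, 0.2514]
clock: 3.18
position: [0.4473, 0.1367, 0.2513]
tool_rot: [-3.141, -0.0, 0.003]
force: [0.7, -1.1, 0.1]
grip_width: 0.0856
finger_force: 0.0
plate_new 0.59 [247.0, 137.0, 259.0, 199.0] ((250.54946899414062, 166.5049591064453), (5.174193382263184, 63.58287048339844), 5.710592269897461)
caddy 0.88 [229.0, 116.0, 278.0, 198.0] ((251.8237762451172, 156.43853759765625), (37.391258239746094, 76.0500259399414), 5.194429397583008)
stand 0.6 [149.0, 141.0, 201.0, 191.0] ((174.0, 165.0), (48.0, 54.0), 90.0)
stand 0.57 [380.0, 58.0, 387.0, 74.0] ((384.0, 64.5), (15.0, 8.0), 90.0)
stylus 0.92 [144.0, 162.0, 175.0, 194.0] ((157.4117889404297, 177.3529510498047), (17.492855072021484, 35.67170715332031), 59.03623962402344)
[[259. 159.]
 [259. 134.]]
[[259. 171.]
 [259. 140.]]
```

View pics/w1.png

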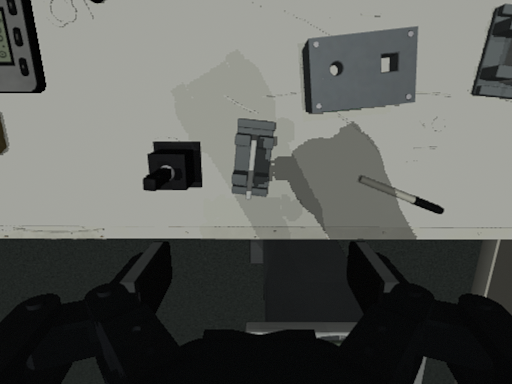

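The wrist view shows the plate's top edge running from about (253,138) to (248,197), some 5° clockwise. The box lies at (360,70) and its round hole at (336,69).

```bash
python3 - <<'E'
from h import *
st=status.observe(); im=cv2.imread("pics/w1.png"); c=cam("wrist",st)
r=silhouettes("wrist","plate_new")[0]; m=r["mask"]; v,u=np.nonzero(m)
for lo in range(138,199,10): 
    s=(v>=lo)&(v<lo+3); print(lo, u[s].mean().round(1), ray(c,u[s].mean()+.5,lo+1.5,.088).round(4), u[s].min(),u[s].max())
a=ray(c,252.9,140,.088);b=ray(c,248.5,197.5,.088); print(a,b,np.linalg.norm(a-b),np.degrees(np.arctan2(*(a-b)[[1,0]])))
# caddy rect -> at z .038 
rr=silhouettes("wrist","caddy")[0]["mask"].astype(np.uint8); 
for p in cv2.boxPoints(cv2.minAreaRect(cv2.findNonZero(rr))): print(p, ray(c,*p,.02).round(3))
cr=im[100:215,215:290]; cv2.imwrite("pics/w1c.png",cv2.resize(cr,None,fx=5,fy=5,interpolation=cv2.INTER_CUBIC))
E
```

```text
138 253.5 [0.4856 0.1402 0.088 ] 252 255
148 252.0 [0.4745 0.142  0.088 ] 250 254
158 251.0 [0.4632 0.1432 0.088 ] 249 253
168 250.2 [0.4517 0.1442 0.088 ] 248 253
178 249.0 [0.4399 0.1457 0.088 ] 247 251
188 248.0 [0.4279 0.1469 0.088 ] 246 250
198 247.5 [0.4157 0.1476 0.088 ] 246 249
[0.48508807 0.14147091 0.088     ] [0.4181608  0.14701766 0.088     ] 0.06715672898273946 -4.737687624957573
[229.7623  192.61476] [0.405 0.176 0.02 ]
[236.64755 116.87707] [0.508 0.164 0.02 ]
[273.88525  120.262314] [0.504 0.115 0.02 ]
[267. 196.] [0.4   0.123 0.02 ]
```

View pics/w1c.png

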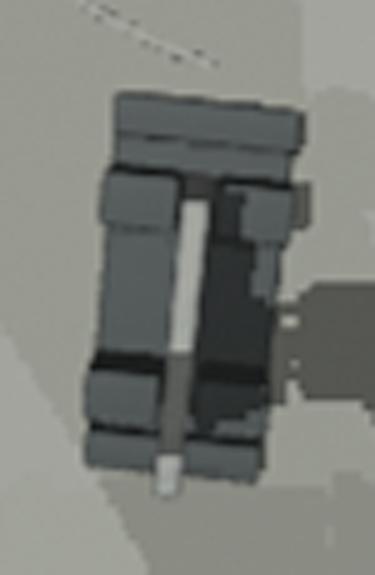

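The crop confirms the plate lies in the slot along the caddy, at about -5.7°. Its top centre is (0.451, 0.144).

```bash
python3 - <<'E'
from h import *
go(.451,.144,.11,-.1)
go(.451,.144,.060,-.1)
E
```

```text
units [ 0.055 -0.159  2.354] twist 0.712
units [ 0.055 -0.16   3.187] twist 0.712
```

```bash
python3 -m creep '[[0.06,-0.16,0.8,0.7,0.6],[0.06,-0.16,1.6,0.7,0.6],[0.06,-0.16,2.4,0.7,0.6],[0.06,-0.16,2.8,0.7,0.6],[0.06,-0.16,3.18,0.7,0.6]]' ; python3 -m creep '[[0,0,0,0,0],[0,0,0,0,0],[0,0,0,0,0],[0,0,0,0,0],[0,0,0,0,0]]' 40; python3 - <<'E'
from h import *
print(status.observe()["qpos"])
E
```

```text
clock: 4.15
position: [0.4511, 0.1443, 0.0594]
tool_rot: [3.141, 0.0, -0.098]
force: [0.6, 0.5, -0.9]
grip_width: 0.0509
finger_force: 0.0
clock: 4.78
position: [0.4514, 0.1448, 0.0607]
tool_rot: [-3.141, -0.001, -0.097]
force: [-0.2, -0.0, -0.3]
grip_width: -0.0
finger_force: 0.0
[-0.23826913  0.52123463 -0.25570609  2.09581766  0.24296087  0.55133751
 -2.33730033]
```

The jaws shut on nothing, so I'll look again.

```bash
python3 - <<'E'
from h import *
im=grab_frame("wrist"); cv2.imwrite("pics/w2.png",im)
s=grab_frame("scene"); cv2.imwrite("pics/w2s.png",np.vstack([im[:,60:460],cv2.resize(s[130:230,90:240],(400,267))])[:,:400])
E
```

```text
(no output)
```

View pics/w2s.png

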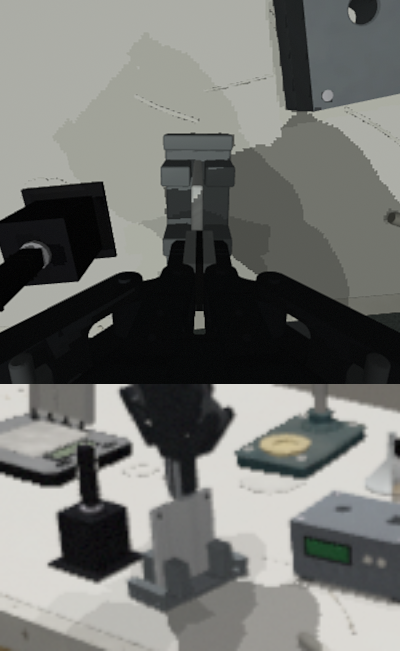

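```bash
python3 - <<'E'
from h import *
s=grab_frame("scene"); c=cam("scene"); st=status.observe(); p=np.array(st["position"]); print(p,st["grip_width"],st["finger_force"])
S=8; x0,y0=125,140
b=cv2.resize(s[y0:y0+75,x0:x0+90],None,fx=S,fy=S,interpolation=cv2.INTER_CUBIC)
X=np.array([np.cos(.1),-np.sin(.1),0]); Y=np.array([np.sin(.1),np.cos(.1),0])
C=np.array([.451,.1442,0])
pts=[C+a*X*.035+k*Y*.003+[0,0,z] for a in(-1,1) for k in(-1,1) for z in(.008,.088)]
for q in proj(c,np.array(pts)): cv2.circle(b,tuple(((q+.5-[x0,y0])*S).astype(int)),4,(0,0,255),-1)
for q in proj(c,np.array([p,p-[0,0,.008],p+[0,0,.03]])): cv2.circle(b,tuple(((q+.5-[x0,y0])*S).astype(int)),4,(0,255,0),-1)
cv2.imwrite("pics/s2.png",b)
E
```

```text
[0.4512167  0.14480971 0.0604969 ] 4.413761990847615e-05 0.0
```

View pics/s2.png

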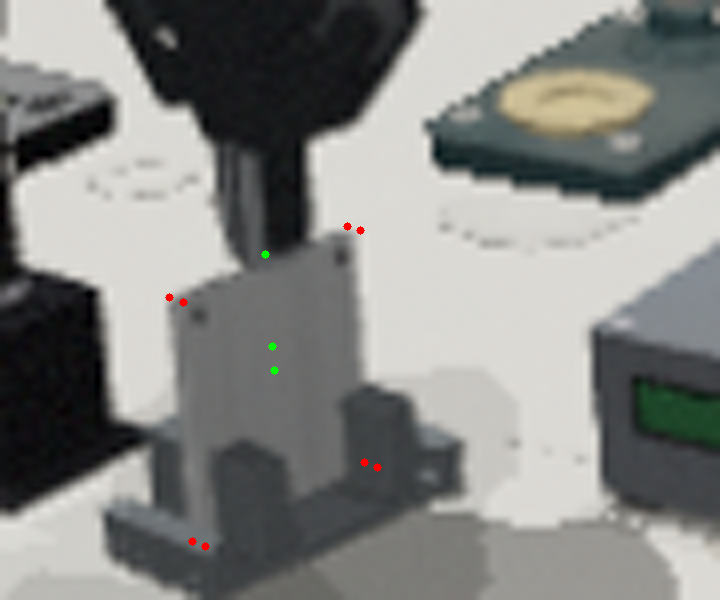

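The scene crop shows the jaws ending at or just behind the plate's top edge, at crop (265,255). I'll check the fingertips numerically in the wrist view.

```bash
python3 - <<'E'
from h import *
K=np.array(camera_params("wrist")["K"]);T=np.linalg.inv(np.array(camera_params("wrist")["tool_from_camera"]))
c=(K,T[:3,:3],T[:3,3])
for z in (.008,-.011,-.02,-.03,-.04): print(z,proj(c,[[0,0,z],[.011,0,z],[.011,.018,z]]).round().tolist())
st=status.observe(); w=cam("wrist",st)
print(proj(w,[[.486,.1407,.088],[.416,.1477,.088],[.486,.1407,.04]]).round())
im=cv2.imread("pics/w2.png")
for v in (180,200,215,225,235,245,260,280,300,315,322,330,345): print(v,im[v,236:286:3].mean(1).round().astype(int))
E
```

```text
0.008 [[260.0, 222.0], [260.0, 206.0], [288.0, 206.0]]
-0.011 [[260.0, 234.0], [260.0, 217.0], [291.0, 217.0]]
-0.02 [[260.0, 241.0], [260.0, 222.0], [293.0, 222.0]]
-0.03 [[260.0, 249.0], [260.0, 230.0], [295.0, 230.0]]
-0.04 [[260.0, 258.0], [260.0, 238.0], [297.0, 238.0]]
[[261. 183.]
 [261. 304.]
 [261. 165.]]
180 [91 91 91 92 85 78 65 64 62 44 45 50 49 49 49 49 48]
200 [ 49  49  49  50  50 112  92  93  90  47  50  49  50  50  49  50  49]
215 [40 40 42 41 41 67 91 94 93 42 40 41 42 41 44 46 49]
225 [29 29 31 31 29 64 93 92 88 37 30 30 31 30 31 31 34]
235 [31 31 32 36 45 44 45  4  4 41 45 46 43 31 31 31 32]
245 [ 9  9  6 41 44 43 46  6  7 38 45 44 45  8  9  8  9]
260 [ 8 10 11 45 44 45 45  4  6 34 45 44 45 36  9  9  8]
280 [ 8  9  8  6  7  8  8  9  9 10  6 10  7  8  9  6  8]
300 [ 8  7  7  6  7 10  6 13  8  8  9  7  8  8  8  9  5]
315 [  8   8   6   5  10  10  22 136 137 110   8  10   7   7   9   8   9]
322 [  9   9   9  10   9   8 107 137 137 142   6   9   7   7  10   7   8]
330 [ 7  9 11  8  8  7 38 32 36 37  6  7  8 11  7  7  7]
345 [7 7 7 8 9 7 9 8 7 8 9 7 8 8 9 7 7]
```

The fingertips actually sit about 38 mm farther back than the stated TCP offset. Row ~230 shut and row ~242 open in the wrist views both say tool z ≈ -0.03 to -0.04, and the scene view agrees. I'll open, go 36 mm lower and close.

```bash
python3 -m creep '[[0,0,-0.1,0,0.5],[0,0,-0.1,0,0.5],[0,0,-0.1,0,0.5],[0,0,-0.1,0,0.5]]' | tail -3; python3 -m creep '[[0,0,0.2,0,0.5],[0,0,0.4,0,0.5],[0,0,0.6,0,0.5],[0,0,0.7,0,0.5],[0,0,0.7,0,0.5]]' ; python3 -m creep '[[0,0,0,0,0],[0,0,0,0,0],[0,0,0,0,0],[0,0,0,0,0],[0,0,0,0,0]]' 40
```

```text
force: [0.6, 0.5, -1.1]
grip_width: 0.0424
finger_force: 0.0
clock: 6.05
position: [0.4509, 0.1448, 0.0239]
tool_rot: [3.141, 0.001, -0.097]
force: [0.2, 0.3, 0.4]
grip_width: 0.0422
finger_force: 0.0
clock: 6.68
position: [0.4514, 0.1448, 0.0247]
tool_rot: [-3.142, -0.001, -0.097]
force: [-0.5, -2.3, 6.4]
grip_width: 0.0052
finger_force: 43.9
```

```bash
python3 -m creep '[[0,0,-0.4,0,0],[0,0,-1,0,0],[0,0,-2,0,0],[0,0,-2.8,0,0],[0,0,-2.9,0,0]]' 40; python3 - <<'E'
from h import *
c=cam("top"); s=ray(c,327.8,198.2,.011); print(s)
go(.47,-.225,.20,-.077)
E
```

```text
clock: 7.3
position: [0.4525, 0.1452, 0.2013]
tool_rot: [-3.14, -0.005, -0.098]
force: [0.3, 0.4, -0.9]
grip_width: 0.0056
finger_force: 42.8
[ 0.57925782 -0.22999955  0.011     ]
units [0.892 6.113 0.014] twist -0.147
```

```bash
python3 -m creep '[[0,0.9,0,0,0],[0.2,1.8,0,0,0],[0.4,2.7,0,0,0],[0.6,3.6,0,0,0],[0.7,4.5,0,-0.15,0]]'|tail -1; python3 -m creep '[[0.1,0.8,0,0,0],[0.2,1.6,0,0,0],[0.2,1.6,0,0,0]]'; python3 - <<'E'
from h import *
st=status.observe(); im=grab_frame("wrist"); cv2.imwrite("pics/w3.png",im); c=cam("wrist",st); print(st["position"],st["tool_rot"])
for t in ("seat","rack","plate_a","plate_new"):
  for r in silhouettes("wrist",t)[:3]:
    m=r["mask"].astype(np.uint8); b=cv2.minAreaRect(cv2.findNonZero(m)); print(t,round(r["p"],2),(np.array(r["extent"])*[512,384,512,384]).round().tolist(), np.round(np.hstack([*b[:2],b[2]]),1))
g=lambda x,y,z:proj(c,[[x,y,z]]).round().tolist()
print("seat pred",g(.579,-.23,.011))
E
```

```text
finger_force: 42.7
clock: 8.3
position: [0.4703, -0.228, 0.1971]
tool_rot: [3.141, 0.002, -0.081]
force: [-0.3, 0.8, -0.9]
grip_width: 0.0056
finger_force: 42.7
[ 0.47033083 -0.22802586  0.19708344] [ 3.14095194e+00  1.69234944e-03 -8.11309065e-02]
seat 0.53 [249.0, 55.0, 252.0, 85.0] [249.  70.  28.   6.  90.]
seat 0.52 [289.0, 17.0, 304.0, 102.0] [294.3  59.5  14.3  87.5   2.6]
rack 0.68 [191.0, 15.0, 212.0, 106.0] [201.7  58.4  89.9  19.6  87. ]
rack 0.62 [174.0, 15.0, 325.0, 121.0] [248.3  66.9 148.1 102.8   1.2]
plate_a 0.85 [286.0, 14.0, 301.0, 105.0] [294.4  59.   14.6  88.7   2.8]
plate_a 0.58 [192.0, 14.0, 214.0, 103.0] [202.   58.   88.8  20.6  87.5]
plate_new 0.64 [251.0, 170.0, 270.0, 338.0] [258.5 251.5 165.   17.   90. ]
seat pred [[253.0, 74.0]]
```

View pics/w3.png

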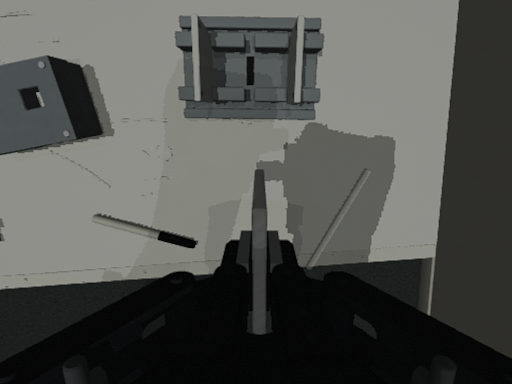

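The wrist view shows the rack with the empty slot's seat at (250,70), plates at columns 200 and 296, and the held plate straight in the jaws. All agrees with the top view.

```bash
python3 - <<'E'
from h import *
im=cv2.imread("pics/w3.png"); c=cam("wrist")
g=im.mean(2)
for v in (58,64,70,76,82): 
    row=g[v,240:262]; s=row<35; print(v,(np.nonzero(s)[0]+240).tolist())
def r(u,v,z): return ray(c,u,v,z)
a,b=r(250.7,57,.011),r(250.5,84,.011); print(a,b,(a+b)/2,np.linalg.norm(a-b))
# rack top/bottom edges by line fit: find strong vertical gradient
for (v0,v1) in ((10,30),(108,128)):
    P=[]
    for u in range(192,312,4):
        d=np.diff(g[v0:v1,u]); P.append((u,v0+ (np.argmin(d) if v0<50 else np.argmax(d))+1))
    P=np.array(P,float); k=np.polyfit(P[:,0],P[:,1],1)
    P=P[abs(np.polyval(k,P[:,0])-P[:,1])<2]; k=np.polyfit(P[:,0],P[:,1],1)
    z=.018
    A,B=r(195,np.polyval(k,195),z),r(308,np.polyval(k,308),z); d=A-B; print(k,A,B,"yaw",np.arctan2(-d[0],d[1]))
E
```

```text
58 [247, 248, 249, 250, 251, 252, 253]
64 [247, 248, 249, 250, 251, 252, 253]
70 [247, 248, 249, 250, 251, 252]
76 [247, 248, 249, 250, 251, 252, 253]
82 [247, 248, 249, 250, 251, 252, 253]
[ 0.59779535 -0.22298097  0.011     ] [ 0.56971702 -0.22046455  0.011     ] [ 0.58375618 -0.22172276  0.011     ] 0.028190863602201015Traceback (most recent call last):
  File "<stdin>", line 14, in <module>
    raise TypeError("expected non-empty vector for x")
TypeError: expected non-empty vector for x
```

```bash
python3 - <<'E'
from h import *
go(.5838,-.2217,.12,-.09)
E
```

```text
units [ 1.866 -0.17   1.3  ] twist 0.109
```

```bash
python3 -m creep '[[0.6,-0.1,0,0.1,0],[1.3,-0.17,0.2,0.1,0],[1.87,-0.17,0.6,0.1,0],[1.87,-0.17,1.3,0.1,0],[1.87,-0.17,1.3,0.1,0]]'|tail -1; python3 -m creep '[[0,0,0.4,0,0],[0,0,0.7,0,0],[0,0,0.7,0,0]]'; python3 - <<'E'
from h import *
st=status.observe(); im=grab_frame("wrist"); c=cam("wrist",st)
cr=im[40:300,130:390].copy(); cv2.imwrite("pics/w4.png",cv2.resize(cr,None,fx=2.3,fy=2.3,interpolation=cv2.INTER_CUBIC)); cv2.imwrite("pics/w4f.png",im)
E
```

```text
finger_force: 42.6
clock: 9.55
position: [0.5837, -0.2227, 0.0783]
tool_rot: [-3.141, 0.001, -0.09]
force: [-0.7, 0.2, -0.3]
grip_width: 0.0054
finger_force: 42.7
```

View pics/w4.png

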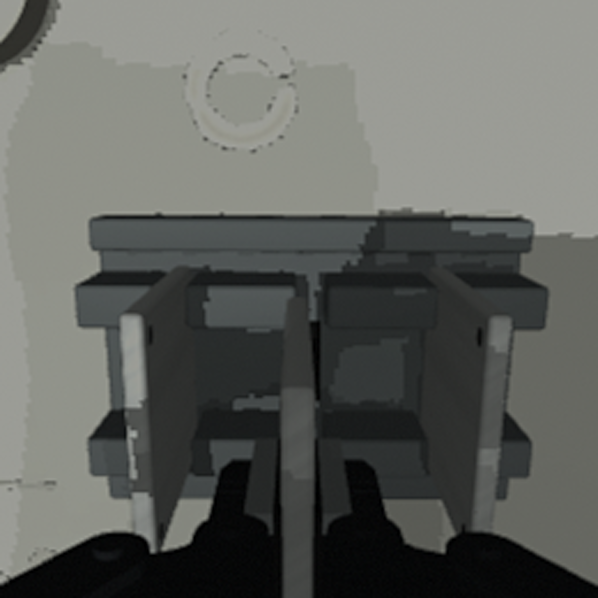

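The view shows the rack square to the tool, with the slot between the teeth at about crop column 315. The held plate's lower edge is at column 299, so it needs about 4.5 mm in tool +y. I'll refine that from the edges.

```bash
python3 - <<'E'
from h import *
g=cv2.imread("pics/w4f.png").mean(2)
for v in (170,173,176,178): print(v,g[v,160:170].astype(int),'|',g[v,250:278].astype(int),'|',g[v,362:374].astype(int))
for v in (138,142): print(v,g[v,164:176].astype(int),g[v,355:368].astype(int))
E
```

```text
170 [144 145 119  81  81  83  83  84  83  83] | [83 84 84 84 77 65 58 54 54 55 54 53 51 45 66 82 83 64 42 39 33 25 29 39
 44 44 45 44] | [ 57  55  56  56  56  50  82 103 101 101 101 101]
173 [144 145 125  89  78  82  82  82  82  81] | [83 82 82 83 72 57 56 55 54 54 54 53 52 46 68 83 83 64 43 39 33 24 29 39
 43 44 44 43] | [ 55  56  55  55  54  56  85 103 102 101 101 101]
176 [143 145 136 100  74  81  82  80  81  81] | [81 82 82 76 65 57 56 54 54 54 53 53 52 48 67 82 82 65 41 39 35 28 30 39
 42 43 43 44] | [ 56  56  55  55  52  72  97 102 101 101 101 101]
178 [143 144 140 105  73  82  80  81  80  81] | [80 80 80 74 64 58 55 56 55 53 53 52 51 49 70 84 85 66 43 45 40 31 33 39
 42 44 44 43] | [ 55  55  54  54  48  79 101 102 101 101 101 101]
138 [142 142 143 145 112  76  87  87  86  87  86  86] [ 94  94  93  93  93  92  86 128 155 154 153 153 153]
142 [142 143 143 144 121  85  83  84  84  84  85  84] [ 94  94  94  95  83  65  75 108 123 122 122 121 121]
```

```bash
python3 - <<'E'
from h import *
g=cv2.imread("pics/w4f.png").mean(2); c=cam("wrist")
for u in (182,230,335,355): print(u,[(v,int(g[v,u])) for v in list(range(156,188,2))+list(range(218,252,2))])
for u,v in ((265.4,164),(265.4,182),(265.4,231),(265.4,246)): print(v,ray(c,u,v,.038).round(4))
E
```

```text
182 [(156, 86), (158, 39), (160, 28), (162, 28), (164, 59), (166, 84), (168, 85), (170, 83), (172, 83), (174, 84), (176, 77), (178, 111), (180, 111), (182, 104), (184, 108), (186, 114), (218, 37), (220, 26), (222, 28), (224, 28), (226, 27), (228, 27), (230, 36), (232, 70), (234, 71), (236, 72), (238, 72), (240, 71), (242, 71), (244, 71), (246, 63), (248, 79), (250, 78)]
230 [(156, 85), (158, 28), (160, 27), (162, 27), (164, 53), (166, 85), (168, 85), (170, 84), (172, 84), (174, 83), (176, 83), (178, 81), (180, 80), (182, 51), (184, 43), (186, 42), (218, 28), (220, 25), (222, 27), (224, 27), (226, 27), (228, 27), (230, 28), (232, 69), (234, 73), (236, 72), (238, 72), (240, 39), (242, 3), (244, 5), (246, 8), (248, 6), (250, 6)]
335 [(156, 43), (158, 36), (160, 27), (162, 27), (164, 27), (166, 53), (168, 54), (170, 53), (172, 50), (174, 46), (176, 46), (178, 46), (180, 45), (182, 47), (184, 48), (186, 48), (218, 46), (220, 45), (222, 47), (224, 46), (226, 47), (228, 47), (230, 48), (232, 46), (234, 48), (236, 47), (238, 46), (240, 47), (242, 47), (244, 47), (246, 46), (248, 45), (250, 45)]
355 [(156, 58), (158, 56), (160, 26), (162, 27), (164, 27), (166, 54), (168, 57), (170, 57), (172, 56), (174, 55), (176, 56), (178, 55), (180, 56), (182, 48), (184, 96), (186, 101), (218, 101), (220, 102), (222, 103), (224, 85), (226, 28), (228, 27), (230, 27), (232, 47), (234, 55), (236, 55), (238, 55), (240, 54), (242, 54), (244, 53), (246, 52), (248, 94), (250, 101)]
164 [ 0.6159 -0.2299  0.038 ]
182 [ 0.6026 -0.2288  0.038 ]
231 [ 0.5638 -0.2256  0.038 ]
246 [ 0.5512 -0.2246  0.038 ]
```

```bash
python3 -m creep '[[0,0.075,0,0.05,0],[0,0.075,0.15,0.05,0],[0,0.075,0.3,0.05,0],[0,0.075,0.45,0.05,0],[0,0.075,0.55,0.05,0]]'
```

```text
clock: 10.22
position: [0.5834, -0.2273, 0.0445]
tool_rot: [-3.141, 0.001, -0.097]
force: [0.5, 0.0, -0.6]
grip_width: 0.0055
finger_force: 42.7
```

```bash
python3 -m creep '[[0,0,0.1,0,0],[0,0,0.2,0,0],[0,0,0.27,0,0],[0,0,0.28,0,0]]'
```

```text
clock: 10.72
position: [0.5836, -0.2275, 0.0283]
tool_rot: [-3.142, 0.0, -0.097]
force: [-0.3, 0.2, -1.4]
grip_width: 0.0054
finger_force: 42.7
```

```bash
python3 -m creep '[[0,0,0.02,0,0],[0,0,0.02,0,0.28],[0,0,0.02,0,0.28],[0,0,0.02,0,0.28],[0,0,0.02,0,0.28]]';  python3 -m creep '[[0,0,-0.3,0,0.28],[0,0,-1,0,0.28],[0,0,-2,0,0.28],[0,0,-2.6,0,0.28],[0,0,-2.6,0,0.28]]'; python3 - <<'E'
from h import *
st=status.observe(); c=cam("wrist",st); im=grab_frame("wrist"); cv2.imwrite("pics/w5.png",im)
for n,z in (("plate_a",.088),):
  for r in silhouettes("wrist",n)[:4]:
    v,u=np.nonzero(r["mask"]); e=np.array(r["extent"])*[512,384,512,384]
    print(round(r["p"],2),e.round(), ray(c,u[v>v.max()-6].mean()+.5,v.max()-3,.09).round(4))
X=np.array([np.cos(.097),-np.sin(.097),0]);Y=np.array([np.sin(.097),np.cos(.097),0]);C=np.array([.5836,-.2275,0])
for k in (.045,0,-.045): print(k,proj(c,[C+k*Y+a*X*.035+[0,0,.091] for a in(-1,1)]).round(1).tolist())
E
```

```text
clock: 11.35
position: [0.5837, -0.2275, 0.0274]
tool_rot: [3.142, -0.0, -0.097]
force: [-0.0, -0.2, 0.3]
grip_width: 0.0241
finger_force: 0.0
clock: 11.98
position: [0.5851, -0.228, 0.1877]
tool_rot: [3.14, -0.006, -0.097]
force: [0.6, 0.5, -0.2]
grip_width: 0.0237
finger_force: 0.0
0.97 [205. 145. 223. 223.] [ 0.5585 -0.1805  0.09  ]
0.75 [295. 142. 309. 224.] [ 0.5491 -0.2675  0.09  ]
0.55 [121.  24. 182.  85.] [ 0.6865 -0.1473  0.09  ]
0.045 [[212.5, 224.7], [209.3, 152.3]]
0 [[259.0, 224.7], [259.1, 152.3]]
-0.045 [[305.5, 224.7], [308.8, 152.3]]
```

View pics/w5.png

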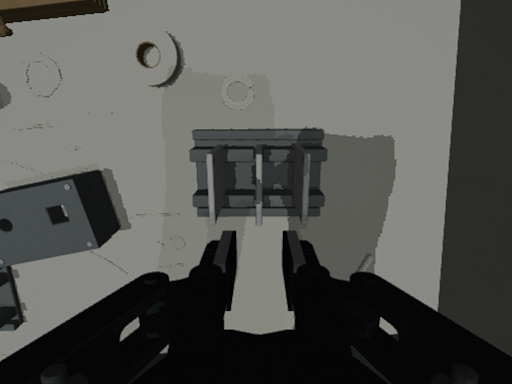

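The view shows the three plates standing level in their slots (near ends all at row 224) with plate_new centred at column 259. On to the stylus, with yaw +90° to stay clear of joint 7's limit.

```bash
python3 - <<'E'
from h import *
go(.44,.205,.26,np.pi/2); print(status.observe()["qpos"])
E
```

```text
units [-3.08  -6.942 -1.269] twist -11.946
[ 0.37784737  0.54529829 -0.14942045  1.61157837  0.09252563  0.99091862
 -1.46887052]
```

```bash
python3 -m creep '[[-0.3,-0.7,-0.8,-1.3,0.5],[-0.8,-1.4,-1.27,-2.6,0.5],[-1.2,-2.2,-1.27,-3.9,0.5],[-1.6,-3,-1.27,-5.2,0.5],[-2,-3.8,-1.27,-6.5,0.5]]'|head -3; python3 - <<'E'
from h import *
go(.44,.205,.26,np.pi/2); print(status.observe()["qpos"])
E
```

```text
clock: 12.7
position: [0.485, 0.0125, 0.259]
tool_rot: [-3.141, 0.001, 0.816]
units [ 1.825 -2.744 -0.017] twist -5.403
[ 0.22370517  0.26141018 -0.45090515  1.8687693   0.13066517  1.04158912
 -1.03455578]
```

```bash
python3 -m creep '[[0.4,-0.6,0,-1.2,0.5],[0.8,-1.2,0,-2.4,0.5],[1.2,-1.8,0,-3.6,0.5],[1.6,-2.4,0,-4.8,0.5],[1.83,-2.74,0,-5.4,0.5]]'|head -3; python3 -m creep '[[0,0,0,0,0.5],[0,0,0,0,0.5]]'|head -3; python3 - <<'E'
from h import *
print(status.observe()["qpos"])
st=status.observe(); c=cam("wrist",st); im=grab_frame("wrist"); cv2.imwrite("pics/w6.png",im)
for n in ("stylus","stand"):
  for r in silhouettes("wrist",n)[:2]:
    m=r["mask"].astype(np.uint8); b=cv2.minAreaRect(cv2.findNonZero(m)); print(n,round(r["p"],2),(np.array(r["extent"])*[512,384,512,384]).round(), cv2.boxPoints(b).round().tolist())
    if n=="stand":
      for p in cv2.boxPoints(b): print(ray(c,*p,.003).round(3),ray(c,*p,.055).round(3))
print(proj(c,[[.442,.247,.119],[.442,.247,.059],[.442,.247,.0]]).round())
cv2.imwrite("pics/w6c.png",cv2.resize(im[60:260,160:380],(770,700))[:600])
E
```

```text
clock: 13.32
position: [0.4419, 0.2055, 0.259]
tool_rot: [-3.14, -0.0, 1.57]
clock: 13.58
position: [0.4431, 0.2029, 0.2592]
tool_rot: [-3.141, 0.001, 1.562]
[-4.09136242e-04  2.96599515e-01 -6.79277319e-01  1.85559977e+00
  2.11801990e-01  1.06325283e+00 -7.71266992e-01]
stylus 0.48 [251. 115. 264. 137.] [[249.0, 117.0], [263.0, 117.0], [263.0, 135.0], [249.0, 135.0]]
stand 0.88 [234. 101. 281. 147.] [[233.0, 147.0], [233.0, 99.0], [281.0, 99.0], [281.0, 147.0]]
[0.407 0.221 0.003] [0.411 0.228 0.055]
[0.409 0.287 0.003] [0.413 0.285 0.055]
[0.475 0.286 0.003] [0.471 0.285 0.055]
[0.475 0.221 0.003] [0.472 0.227 0.055]
[[257. 135.]
 [257. 131.]
 [258. 128.]]
```

View pics/w6c.png

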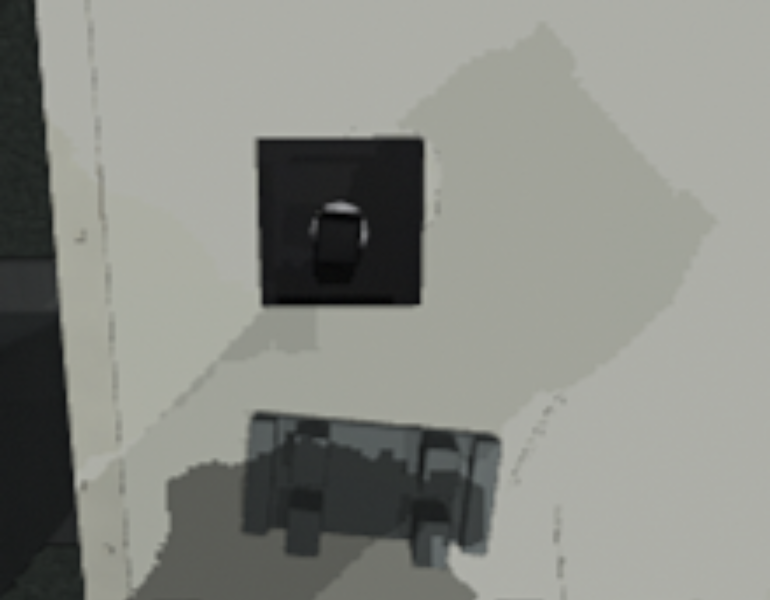

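The crop shows the stand square to the tool, its collar centred at about picture (256.6,126.3) and the handle's top at about (256.3,134.3).

```bash
python3 - <<'E'
from h import *
c=cam("wrist"); print(ray(c,256.6,126.3,.057).round(4),ray(c,256.3,134.3,.119).round(4))
go(.4415,.253,.16,np.pi/2)
# box features from w5 numbers later; top-camera hole estimate
t=cam("top"); print(ray(t,120+304/2.952,125+241/2.95,.06),ray(t,120+372/2.952,125+232/2.95,.06))
E
```

```text
[0.4414 0.253  0.057 ] [0.4416 0.2483 0.119 ]
units [ 0.835 -0.036  1.658] twist -0.062
[0.56025943 0.04687954 0.06      ] [ 0.56648086 -0.01233819  0.06      ]
```

```bash
python3 -m creep '[[0.4,-0.04,0.5,-0.06,0.5],[0.8,-0.04,1.2,-0.06,0.5],[0.8,-0.04,1.66,-0.06,0.5],[0.8,-0.04,1.66,-0.06,0.5]]'|head -3; python3 -m creep '[[0,0,0.5,0,0.5],[0,0,1,0,0.5],[0,0,1.6,0,0.5],[0,0,2,0,0.5],[0,0,2,0,0.5]]'
```

```text
clock: 14.22
position: [0.4401, 0.2511, 0.1587]
tool_rot: [-3.139, 0.002, 1.572]
clock: 14.85
position: [0.4411, 0.2514, 0.0401]
tool_rot: [-3.141, 0.001, 1.572]
force: [0.6, -0.2, 1.0]
grip_width: 0.0425
finger_force: 0.0
```

```bash
python3 -m creep '[[0,0,0,0,0],[0,0,0,0,0],[0,0,0,0,0],[0,0,0,0,0],[0,0,0,0,0]]' 80;  python3 -m creep '[[0,0,-0.2,0,0],[0,0,-0.6,0,0],[0,0,-1.2,0,0],[0,0,-2,0,0],[0,0,-2,0,0]]'; python3 - <<'E'
from h import *
go(.56,.03,.17,np.pi/2)
E
```

```text
clock: 15.48
position: [0.4419, 0.2522, 0.0416]
tool_rot: [3.139, -0.001, 1.572]
force: [-0.7, -2.5, 10.7]
grip_width: 0.0128
finger_force: 77.7
clock: 16.1
position: [0.4423, 0.2529, 0.1641]
tool_rot: [3.136, -0.003, 1.572]
force: [0.5, 0.1, -0.7]
grip_width: 0.0132
finger_force: 77.9
units [-3.719  1.957 -0.097] twist 0.012
```

```bash
python3 -m creep '[[-0.7,0.4,0,0,0],[-1.5,0.8,0,0,0],[-2.3,1.2,0,0,0],[-3.1,1.6,0,0,0],[-4,1.96,0,0,0]]'|head -3; python3 -m creep '[[-0.55,0,0.2,0,0],[-0.55,0,0.2,0,0],[-0.55,0,0.2,0,0]]'; python3 - <<'E'
from h import *
st=status.observe(); c=cam("wrist",st); im=grab_frame("wrist"); cv2.imwrite("pics/w7.png",im); print(st["position"],st["tool_rot"])
for n in ("stylus","reset_hole"):
  for r in silhouettes("wrist",n)[:2]:
    m=r["mask"].astype(np.uint8); b=cv2.minAreaRect(cv2.findNonZero(m)); print(n,round(r["p"],2),(np.array(r["extent"])*[512,384,512,384]).round(), cv2.boxPoints(b).round().tolist())
    if n!="stylus":
      for p in cv2.boxPoints(b): print(ray(c,*p,.06).round(3))
for p in ([.56,.047,.06],[.566,-.012,.06]): print("pred",proj(c,[p]).round())
p=np.array(st["position"]); print("tip pred",proj(c,[p-[0,0,.0366]]).round())
g=cv2.cvtColor(im,6); k=cv2.HoughCircles(cv2.GaussianBlur(g,(3,3),0),cv2.HOUGH_GRADIENT,1,30,param1=80,param2=12,minRadius=8,maxRadius=18)
print(k)
for q in (k[0] if k is not None else []): print(ray(c,q[0]+.5,q[1]+.5,.06).round(4))
E
```

```text
clock: 16.73
position: [0.5593, 0.0108, 0.1604]
tool_rot: [3.141, -0.0, 1.573]
clock: 17.1
position: [0.5589, -0.02, 0.1484]
tool_rot: [3.142, -0.001, 1.573]
force: [0.2, 0.7, -0.7]
grip_width: 0.0129
finger_force: 77.9
[ 0.55885019 -0.0200204   0.14836731] [ 3.14150132e+00 -5.86714560e-04  1.57334100e+00]
stylus 0.74 [236. 200. 277. 319.] [[239.0, 203.0], [277.0, 203.0], [277.0, 316.0], [239.0, 316.0]]
reset_hole 0.78 [205.  66. 310. 214.] [[204.0, 77.0], [300.0, 66.0], [315.0, 205.0], [219.0, 216.0]]
[0.514 0.076 0.06 ]
[0.592 0.084 0.06 ]
[ 0.611 -0.034  0.06 ]
[ 0.523 -0.045  0.06 ]
pred [[260. 113.]]
pred [[266. 181.]]
tip pred [[258. 208.]]
[[[405.5  84.5  17.4]
  [263.5 108.5   9.6]
  [445.5  74.5  17.3]
  [403.5 267.5   9.4]
  [150.5 337.5  17.4]
  [367.5 337.5  17.4]
  [166.5  16.5  11.8]]]
[0.6805 0.0699 0.06  ]
[0.5636 0.0505 0.06  ]
[0.7121 0.0777 0.06  ]
[ 0.702  -0.0988  0.06  ]
[ 0.4462 -0.1825  0.06  ]
[ 0.6753 -0.1816  0.06  ]
[0.4875 0.119  0.06  ]
```

```bash
python3 - <<'E'
from h import *
im=cv2.imread("pics/w7.png"); g=im.mean(2).astype(int); c=cam("wrist")
for v in range(94,124,2): print(v,g[v,248:280:1])
E
```

```text
94 [88 88 88 88 88 88 88 87 88 88 89 90 90 86 82 82 79 77 77 77 77 77 77 77
 76 76 78 77 76 76 76 76]
96 [88 87 87 88 87 88 88 88 88 89 89 85 79 79 76 76 77 77 77 77 77 77 77 77
 76 77 76 76 77 77 77 77]
98 [88 88 87 88 88 89 88 89 89 90 91 85 78 79 76 73 77 79 78 78 78 77 76 76
 76 76 75 76 76 76 76 78]
100 [88 88 88 88 88 89 89 90 92 81 66 53 41 39 36 33 33 35 37 42 57 73 77 77
 76 76 76 75 76 77 77 77]
102 [88 88 88 88 89 90 83 73 63 49 36 31 36 47 63 63 50 44 34 25 26 33 48 69
 79 77 75 75 76 75 76 76]
104 [87 87 87 88 88 90 80 55 39 27 52 76 85 86 85 86 78 69 68 62 46 25 27 47
 64 73 76 76 76 76 76 76]
106 [ 87  87  88  87  83  80  67  43  34  60 110 130 129 128 129 129 128 129
 132 105  66  53  27  29  48  70  78  76  76  76  76  76]
108 [ 87  87  87  88  82  67  49  31  65 112 138 144 143 143 143 142 143 143
 144 133 124  99  44  20  32  60  74  76  76  76  76  76]
110 [ 88  89  88  88  81  68  50  29  90 136 145 143 143 143 142 143 143 143
 141 140 142 118  59  20  37  63  75  75  75  76  75  75]
112 [ 74  73  74  74  74  72  63  47  46 114 147 144 143 142 143 143 142 144
 140 139 141 114  54  22  47  68  76  76  75  75  75  75]
114 [ 75  75  75  73  74  75  70  58  46  66  99 133 146 145 144 144 141 140
 141 126  90  56  35  44  64  74  75  76  74  74  75  74]
116 [ 75  74  75  74  73  74  75  74  65  55  40  43  77  92  95 100  98  86
  67  43  34  43  55  69  75  76  75  74  74  73  73  74]
118 [76 75 75 75 74 74 74 75 76 74 70 60 53 48 44 41 40 47 53 59 63 70 75 76
 75 75 75 74 74 73 73 73]
120 [76 76 75 74 74 74 75 75 76 75 76 76 75 73 73 73 73 74 75 77 78 77 76 76
 75 75 74 74 74 74 74 73]
122 [76 76 76 76 75 75 75 75 75 75 74 74 75 76 75 75 76 76 77 77 77 76 77 76
 76 74 75 75 75 74 75 74]
```

```bash
python3 - <<'E'
from h import *
c=cam("wrist"); h=ray(c,263.3,109.5,.06); print(h); go(h[0],h[1]-.03,.115,np.pi/2)
E
```

```text
[0.56315762 0.0503997  0.06      ]
units [0.667 0.071 0.557] twist 0.026
```

```bash
python3 -m creep '[[0.67,0.07,0,0,0],[0.67,0.07,0.4,0,0],[0.67,0.07,0.56,0,0],[0.67,0.07,0.56,0,0],[0.67,0.07,0.56,0,0]]'; python3 - <<'E'
from h import *
st=status.observe(); c=cam("wrist",st); im=grab_frame("wrist"); cv2.imwrite("pics/w8.png",im); st2=status.observe(); print(st["position"],st2["position"])
p=proj(c,[[.5632,.0504,.06]])[0]; print("pred",p)
x,y=p.astype(int); g=im.mean(2)
for v in range(y-18,y+19,3): print(v,g[v,x-18:x+20].astype(int))
pz=np.array(st["position"]); print("tip pred",proj(c,[pz-[0,0,.0366],pz-[0,.003,.0366]]).round(1))
for v in range(196,224,3): print(v,g[v,244:276:1].astype(int))
E
```

```text
clock: 17.88
position: [0.5634, 0.0192, 0.115]
tool_rot: [3.141, -0.0, 1.572]
force: [-0.1, -0.0, -0.7]
grip_width: 0.0134
finger_force: 77.9
[0.56338913 0.01920322 0.1150332 ] [0.56345013 0.01918791 0.11508378]
pred [257.77997319 161.92046369]
143 [74 73 74 74 73 72 72 72 72 73 73 73 73 74 74 74 74 74 74 73 74 75 74 74
 74 74 75 73 75 76 75 74 74 74 75 75 75 76]
146 [74 74 73 72 73 72 72 72 72 72 73 73 74 74 74 74 74 74 74 73 73 74 74 75
 74 74 74 75 75 74 74 74 74 75 75 75 74 75]
149 [74 74 73 73 73 73 72 72 72 73 72 73 73 73 73 75 74 74 74 74 74 74 74 74
 75 74 73 73 74 74 74 75 74 74 74 74 75 75]
152 [74 74 73 73 72 73 73 72 73 72 73 74 74 71 63 50 50 60 62 64 59 48 51 62
 71 74 74 73 73 73 74 74 74 75 74 74 74 75]
155 [ 74  74  73  74  73  73  73  72  74  73  62  50  63 121 148 145 145 145
 145 145 146 147 145 110  63  58  47  60  72  74  73  74  73  74  74  73
  74  74]
158 [ 73  72  73  72  73  72  73  73  68  55  35  90 137 146 143 142 143 142
 142 143 143 143 139 136 139 108  46  35  49  67  74  74  74  74  74  75
  74  74]
161 [ 68  68  71  73  73  72  73  69  59  37  20  3
[... 1243 characters left out ...]
30 30 31 30 30 29 33 35 36 42 46 46 45 39 32 30 31 31 31
 31 31 30 30 38 45 42 55]
208 [30 31 31 31 30 30 30 28 30 30 32 34 36 37 36 42 46 43 36 32 32 31 31 31
 31 31 28 29 30 28 51 64]
211 [30 29 30 33 38 38 38 37 37 38 37 35 37 36 37 37 38 37 37 35 37 36 37 37
 37 37 38 37 39 37 37 36]
214 [30 33 36 36 37 37 37 38 38 38 36 35 37 37 38 37 37 37 35 37 37 38 38 38
 37 37 37 37 37 37 38 38]
217 [38 38 37 37 38 37 37 37 37 36 36 36 38 37 35 37 36 38 36 36 38 38 37 37
 38 37 37 38 36 37 38 38]
220 [38 37 39 38 39 37 38 37 36 38 39 40 44 46 48 50 49 47 42 40 39 39 38 36
 36 38 38 37 38 38 38 39]
223 [37 38 38 37 41 46 49 50 50 51 51 49 50 49 49 50 51 52 51 50 51 50 50 51
 48 41 41 50 64 58 36 28]
```

```bash
python3 -m creep '[[0.25,-0.01,0,0,0],[0.52,-0.01,0,0,0],[0.52,-0.01,0,0,0],[0.52,-0.01,0.3,0,0],[0.52,-0.01,0.45,0,0]]';  python3 -m creep '[[0,0,0.08,0,0],[0,0,0.16,0,0],[0,0,0.16,0,0]]'
```

```text
clock: 18.55
position: [0.5618, 0.05, 0.0858]
tool_rot: [-3.14, 0.0, 1.572]
force: [0.9, -1.2, -0.7]
grip_width: 0.013
finger_force: 77.9
clock: 18.92
position: [0.5624, 0.0505, 0.0776]
tool_rot: [-3.141, -0.0, 1.573]
force: [0.4, -0.1, 0.4]
grip_width: 0.0128
finger_force: 77.9
```

```bash
python3 -m creep '[[0,0,0.04,0,0],[0,0,0.04,0,0]]'; python3 -m creep '[[0,0,0.03,0,0],[0,0,0.06,0,0],[0,0,0.06,0,0]]'
```

```text
clock: 19.18
position: [0.5627, 0.0506, 0.0756]
tool_rot: [3.141, -0.0, 1.573]
force: [0.2, -0.2, 2.3]
grip_width: 0.0129
finger_force: 78.0
clock: 19.55
position: [0.5626, 0.0507, 0.0718]
tool_rot: [3.141, -0.0, 1.573]
force: [0.8, -0.2, 5.7]
grip_width: 0.013
finger_force: 78.4
```

```bash
python3 -m creep '[[0,0,0.015,0,0],[0,0,0.03,0,0],[0,0,0.03,0,0],[0,0,0.03,0,0]]'
```

```text
clock: 20.05
position: [0.5629, 0.0507, 0.071]
tool_rot: [3.14, 0.0, 1.573]
force: [-3.6, -0.3, 19.7]
grip_width: 0.0132
finger_force: 80.7
```

```bash
python3 - <<'E'
from h import *
s=status.observe(); print(s["force"],s["finger_force"],s["position"]); print(bot.job_done())
E
```

```text
[-3.60752254 -0.32890197 19.67537078] 80.70496559143066 [0.56292311 0.05073342 0.07097326]
the job is handed in; nothing more can be done
None
```

I handed the job in with the plate standing released in the rack's middle slot, and the stylus still gripped and holding the reset button on its hard stop at about 20 N; the hand-in returned no verdict.

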